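Register, unlock and fire the angle-head inspection handset

TASK

Lift the angle-head inspection handset out of the white tray and set it down gently on the bench in the low L-shaped stop, with its head end flush against the short fence and its flat side flush against the long fence. Only then flip its lock-off lever fully forward towards the head, and, with a finger on each side of the handle, squeeze the paddle fully home against the body, hold it for a good second and let go. Leave the handset flush in the stop with the lever forward, and do not shift the jar, the steel weight, the bottle or the microscope stand.

Things in the scene. Friction and masses are not known exactly. Their poses are not given: they have to be found in the camera images.
- handset_mid (a point): Centre, 36 mm above the underside, of the loose handset, shaped like a small angle grinder: 200 mm long (x -100 to +100), 0.4 to 0.6 kg, upright on its flat underside. Axes of all handset points: x forward to the head end, y to the paddle side, z up. Black handle: x -100 to +50 mm, y -30 to +6, 56 mm high. The flat side is the whole -y side (y -30), head and handle in one plane.
- handset_head (a point): Centre of the handset's grey box-shaped head (handset x +75 mm, y 0, 36 mm above the underside): 50 mm long, 60 mm wide (y -30 to +30), 72 mm high with a round cap on it to 85 mm. Much the heaviest part, and the place to carry the handset by, gripped across its width.
- handset_front (a point): Point on the handset's front (head) end face: x +100 mm, y 0, 8 mm above the underside; same axes as handset_mid.
- handset_side_f (a point): Point on the handset's flat side near the front: x +80 mm, y -30 mm, 8 mm above the underside.
- handset_side_r (a point): Point on the handset's flat side near the rear: x -80 mm, y -30 mm, 8 mm above the underside.
- grip_pad: Rubber grip pad let flush into the flat side of the handle, where the finger opposite the paddle goes; 66 mm long (handset x -85 to -19 mm), 28 mm high (26 to 54 mm above the underside, so above the fences). Origin at its centre, axes as the handset's.
- paddle (a joint): Grey paddle on the +y side of the handle: handset x -91 to -11 mm, 10 mm thick, 16 to 52 mm above the underside, hinged upright at its rear end (x -95). 0 = out (sprung), 0.105 rad = fully home, which takes about 8 N at x -50. There the handle measures 56 mm over grip pad and paddle, 51 mm squeezed. Blocked (under 0.04 rad) while the lock lever leans back between it and the handle.
- paddle_face (a point): Point on the paddle's outer face at handset x -50 mm, 34 mm above the underside (with the paddle out, y +26 mm): a good place for the finger; y points outward.
- lock (a joint): Steel lock-off lever, a blade with a cross-tab on its end, swinging fore and aft about a cross axis at handset x -5, y +11 mm, 34 mm above the underside. 0 = leaning back 0.40 rad from upright (locked), 1.15 rad = leaning forward 0.75 rad (unlocked, at its end stop). Stays where it is left; 1 to 2 N moves it.
- lock_tab (a point): Centre of the lever's cross-tab, 53 mm from its axis: 26 mm wide across the handset, 11 mm along the blade, 10 mm thick; blade 12 by 7 mm. Locked: handset x -26 mm, 83 mm above the underside; unlocked: x +31, 73 mm. The handle's top is at 56 mm, so a fingertip 60 to 64 mm above the underside can push the lever from behind.
- stop: Fixed L of two aluminium fences 16 mm high on the bench. Origin on the bench where the centre of the handset's underside comes when flush; the flush handset has the same axes. Long fence: inner face y -30 mm, 14 mm thick, x -75 to +95 mm. Short fence: inner face x +100 mm, 14 mm thick, y -44 to +40 mm. The patterned patch between them is a flat print.
- tray: Fixed white tray, 290 (x) by 180 (y) mm, with a rim 16 mm high and 5 mm walls; its floor is 5 mm above the bench. Origin under its centre. The handset starts on its floor.
- jar_mid (a point): Amber jar, 40 mm across, 65 mm high, beside the handset in the tray; point at its centre. Leave alone.
- weight_mid (a point): Turned steel weight, 52 mm across, 60 mm high, on the bench on the open side of the stop; point at its centre. Leave alone.
- bottle_mid (a point): White bottle, 48 mm across, 120 mm high, on the bench beyond the short fence; point at its centre. Leave alone.
- stand_base (a point): Microscope boom stand, loose, 4 kg: base 120 by 110 by 22 mm (this point at its centre), a column 22 mm thick and 340 mm high 20 mm behind it (+x), and an arm 300 mm above the bench reaching 140 mm to -x of this point. Leave alone.
- stand_scope (a point): Bottom centre of the microscope tube that hangs from the stand's arm, 40 mm across, 160 to 315 mm above the bench: an obstacle between the two sides of the bench. Leave alone.
Not all that is in view belongs to the job. What is meant by the part that bears handset_mid is not orange or yellow, and is the larger of those in its own colour.

How it is judged:
On the way, in this order (a step that is already met when the one before it is completed fails the run):
1. the handset stands flush in the stop with the lever still back (x of handset_front in the frame of stop above 0.097 m and y of each of handset_side_f, handset_side_r in the frame of stop below -0.027 m and z of handset_mid in the frame of stop below 0.04 m and angle between handset_mid's own z axis and vertical below 0.06 rad and value of joint lock below 0.3 rad), for 0.2 s.
2. the lever is flipped forward with the paddle out and the handset flush (x of handset_front in the frame of stop above 0.096 m and y of each of handset_side_f, handset_side_r in the frame of stop below -0.026 m and z of handset_mid in the frame of stop below 0.04 m and angle between handset_mid's own z axis and vertical below 0.06 rad and value of joint lock above 1 rad and value of joint paddle below 0.03 rad), for 0.2 s.
3. the paddle is squeezed home between the fingers, one of them on the grip pad, and held (x of handset_front in the frame of stop above 0.096 m and y of each of handset_side_f, handset_side_r in the frame of stop below -0.026 m and z of handset_mid in the frame of stop below 0.04 m and angle between handset_mid's own z axis and vertical below 0.06 rad and value of joint lock above 1 rad and value of joint paddle above 0.085 rad and contact force between the fingers and grip_pad above 1.5 N), for 0.7 s.
At the end, for the whole second after the job is handed in: The handset stands upright on the bench in the stop, at rest and let go, its head end within 4 mm of the short fence and its flat side, front and rear, within 4 mm of the long fence; the lever is forward (over 1.0 rad) and the paddle is out again (under 0.02 rad) (x of handset_front in the frame of stop above 0.096 m and y of each of handset_side_f, handset_side_r in the frame of stop below -0.026 m and z of handset_mid in the frame of stop below 0.04 m and angle between handset_mid's own z axis and vertical below 0.06 rad and value of joint lock above 1 rad and value of joint paddle below 0.02 rad and linear speed of handset below 0.02 m/s and contact force between the fingers and handset below 0.1 N); the robot touches nothing.
It fails at once if the jar, weight, bottle or stand is shifted by more than 12 mm (distance of any of jar_mid, weight_mid, bottle_mid, stand_base from where it was at the start of the episode above 0.012 m).
It fails at once if the handset is dropped (falls freely by more than about 10 mm) (contact force between the fingers and handset below 0.05 N and linear speed of handset above 0.45 m/s).
It also fails if it takes over 72 s, if anything falls off the work surface, if the arm or the gripper's body presses on something with over 40 N, if the wrist force passes 120 N, or if a joint passes its speed limit or range.

ROBOT

A 7-joint arm with a two-finger parallel gripper is mounted at the origin on the work surface. World frame = base frame: x ahead of the robot, y to its left, z up, the work surface at z = 0. Lengths are in m, angles in rad, forces in N, time in s.
With the tool pointing down it reaches from about 0.4 to 0.875 m from the base axis. Payload 4.4 kg.
Tool frame: the origin (TCP) lies on the centre line of the jaws, within the pads' length; the fingertips stand r.tcp_to_tips ahead of it and the grasp point (between the pads) lies 5 mm behind it (r.tcp_to_tips is the distance from the TCP to the fingertips, in m); x points along the fingers, z is the direction in which the jaws open and shut, and the axes are right-handed (so a half turn about x gives the same grasp; the last joint's range is limited). The gripper opens to 85 mm and grips with 20 to 120 N. Pads are 22 mm wide; open, the fingers measure 114 mm over their backs; the gripper's body (76 mm by 85 mm) begins 54 mm behind the grasp point. The pads swing forward as they close: fully open they stand 13 mm farther back than shut.
Start: joints at [1.049, 0.628, 0.038, 1.517, -0.027, 0.996, -0.02], TCP at [0.286, -0.584, 0.245] pointing down, gripper open.
Joint ranges: [-3.06, 3.06], [-0.37, 2.12], [-1.25, 1.32], [0.18, 2.47], [-1.1, 4.24], [0.23, 1.98], [-2.94, 2.94]. Speed limits (rad/s): [2.57, 2.57, 3.14, 3.14, 3.14, 3.14, 3.14].

INTERFACE

Orientations are given as a 3x3 rotation matrix whose columns are the frame's x, y, z axes.
In Python, from bench import r, hand, ik, cams gives the robot as it stands. The module is installed in compiled form; this text tells all that it offers. Calls block until the motion is done:
- r.goto(position, orientation): joint-space move of the TCP to a pose.
- r.move_straight(position, frame=None, rate=0.15, until_force=None): straight line of the TCP; frame=None keeps the orientation; rate is the mean speed in m/s. With until_force (N) it stops when the force on the tool has changed by that much, and returns True; else False.
- r.move_j(angles): joint-space move.
- hand.grip(opening): finger opening in m; the grip force is fixed at half the most; returns when the fingers have stopped.
- r.dwell(seconds).
- ik(position, orientation): joint angles nearest the present ones, or None.
- cams.capture(name): name is "scene" or "top" or "wrist"; returns a dict with "color" (384x512x3 uint8, red, green, blue), "intrinsics" (3x3 intrinsics, pixels), "k1" (the pictures are not rectified: a ray, as slopes to the right and down, at radius r is drawn at 1 + k1 r^2 times it, then the intrinsics apply), "R" (3x3) and "t" (3): a world point X has camera coordinates R X + t. Camera axes: x right, y down, z forward; pixel columns grow to the right and rows downward; lengths in m; the calibration is good to about 2 mm. A picture is of the moment at which its call begins. There is no depth.
A pose or a line that the arm cannot do raises r.PlanningError and nothing moves.
- r.close_job(): hands the job in, once; it reports no verdict.
Readings, each from a call of its own:
- r.current_clock(): time.
- r.current_joint_pos(): joint angles.
- r.current_joint_vel(): joint speeds.
- r.current_joint_efforts(): joint torques, N m.
- r.current_eef_pos(): TCP position.
- r.current_orientation(): TCP orientation.
- r.current_force(): force on the tool from outside, world axes, zero at the start.
- r.current_wrist_torque(): the same for the moment, N m.
- r.current_width(): finger opening in m.
Only numpy, scipy, OpenCV 4.12 (cv2) and the standard library are available. Lean on these libraries where they do the work, as an engineer would, in place of code of your own. Each camera call takes 0.05 s, during which the arm holds its last target. There are 200 camera calls.

## Working session

There is one attempt and no reset: what is moved stays moved. The work goes in short steps, each a Python script; the robot and the scene stay as the last script left them, time stands still between calls to the robot, and variables do not carry over. Pictures are saved under pics/ and viewed, about 8 in all and at most 12, crops included, and the job is handed in when it is done.

```bash
mkdir -p pics
cat > h.py <<'E'
import numpy as np, cv2
from bench import r, hand, ik, cams
def cap(n,f=None):
    c=cams.capture(n)
    if f: cv2.imwrite('pics/'+f,c['color'][:,:,::-1])
    return c
def ray(c,u,v):
    K=np.array(c['intrinsics'],float); p=np.linalg.solve(K,[u,v,1.])[:2]
    k=c['k1']; q=p.copy()
    for _ in range(30): q=p/(1+k*(q@q))
    R=np.array(c['R']); t=np.array(c['t'])
    return -R.T@t, R.T@np.array([q[0],q[1],1])
def onz(c,u,v,z):
    o,d=ray(c,u,v); return o+d*(z-o[2])/d[2]
def proj(c,X):
    x=np.array(c['R'])@np.asarray(X,float)+np.array(c['t']); q=x[:2]/x[2]
    q=q*(1+c['k1']*(q@q)); return (np.array(c['intrinsics'])@[q[0],q[1],1])[:2]
E
python3 - <<'E'
from h import *
print(r.current_clock(), r.tcp_to_tips)
a=cap('top','top0.png');b=cap('scene','scene0.png')
for c in (a,b): print(c['intrinsics'],c['k1'],-np.array(c['R']).T@c['t'],c['R'])
print(r.current_eef_pos(),r.current_orientation(),r.current_force())
cv2.imwrite('pics/both0.png',cv2.resize(a['color'][:,:,::-1],(800,600)))
E
```

```text
0.0 0.014
[[469.69040262   0.         251.29743777]
 [  0.         469.69040262 195.42931893]
 [  0.           0.           1.        ]] -0.07188203847844872 [0.41459919 0.01019175 1.34754449] [[ 0.0074437  -0.9998944  -0.01248095]
 [-0.99857842 -0.00677397 -0.05287024]
 [ 0.05278011  0.01285676 -0.99852339]]
[[381.76039065   0.         258.2646857 ]
 [  0.         381.76039065 193.88215798]
 [  0.           0.           1.        ]] 0.0012099572300951088 [1.22899712 0.61063411 0.69147315] [[-0.63858891  0.76938591 -0.01579671]
 [ 0.41586086  0.32774647 -0.84831716]
 [-0.64750595 -0.54829516 -0.52925274]]
[ 0.28591383 -0.58316193  0.24448463] [[-7.41642285e-04  8.97921966e-01  4.40154057e-01]
 [ 1.50272612e-03  4.40154681e-01 -8.97920708e-01]
 [-9.99998596e-01 -4.50496750e-06 -1.67576812e-03]] [-0.72716144  0.6606211  -0.18817074]
```

View pics/both0.png

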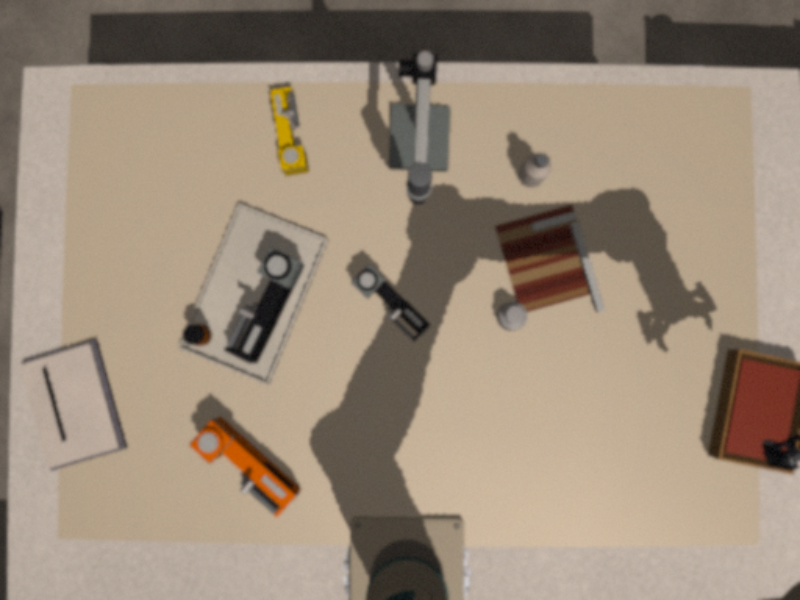

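View pics/scene0.png

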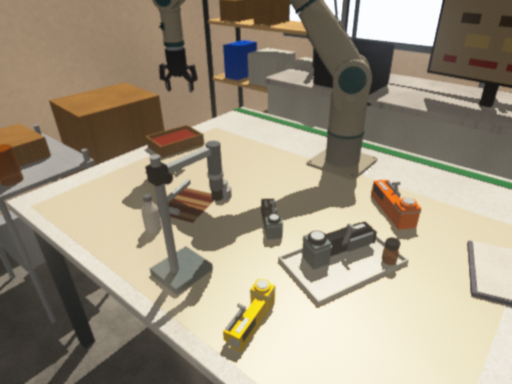

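The top view (800×600 scale) shows the target, the larger black handset, in the white tray with its head at (277,265). The stop is right of centre at (550,260), with its long fence on the right and its short fence at the top. The jar is at (197,333), the weight at (513,315), the bottle at (537,168) and the scope tube at (420,182). I'll zoom in on the tray and the stop.

Run:
```python
import cv2,numpy as np
a=cv2.imread('pics/top0.png')
t=cv2.resize(a[125:250,110:215],None,fx=3.8,fy=3.8,interpolation=cv2.INTER_CUBIC)
s=cv2.resize(a[125:250,310:392+8],None,fx=3.8,fy=3.8,interpolation=cv2.INTER_CUBIC)
cv2.imwrite('pics/crop0.png',np.hstack([t,s]))
```

```text
(no output)
```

View pics/crop0.png

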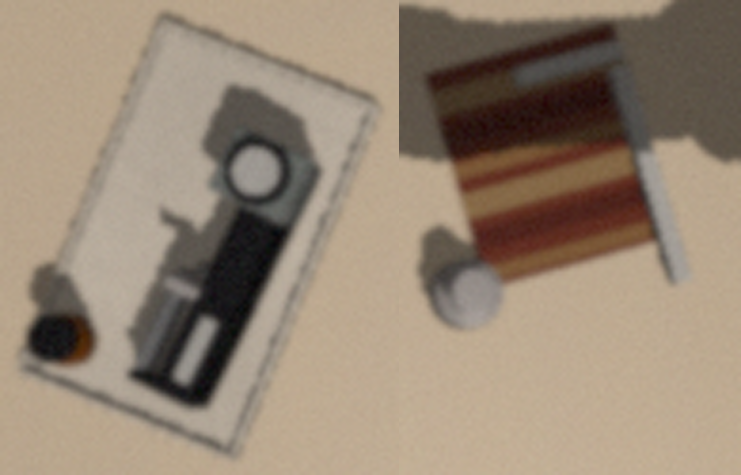

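Run:
```python
from h import *
c=cap('top')
T=lambda x,y,z: onz(c,110+(x+.5)/3.8-.5,125+(y+.5)/3.8-.5,z)
S=lambda x,y,z: onz(c,310+(x-399+.5)/3.8-.5,125+(y+.5)/3.8-.5,z)
f=lambda p:np.round(p*1000,1)
print('cap',f(T(256,170,.09)))
for n,p in dict(rr=(210,403),rl=(133,375),mr=(285,232),ml=(237,207)).items(): print(n,f(T(*p,.061)))
print('tab',f(T(180,288,.088)))
for n,p in dict(li_top=(610,72),li_bot=(672,283),lo_top=(630,66),lo_bot=(690,275),so_l=(513,72),so_r=(617,42),si_l=(517,87),si_r=(622,57)).items(): print(n,f(S(*p,.016)))
for n,p in dict(tl=(430,75),tr=(612,25),bl=(495,283),br=(655,238)).items(): print(n,f(S(*p,0)))
print('weight',f(S(475,285,.06)),'jar',f(T(53,338,.065)))
print('bottle',f(onz(c,540/1.5625,158/1.5625,.12)),'scope',f(onz(c,420/1.5625,182/1.5625,.16)),f(onz(c,420/1.5625,172/1.5625,.315)))
# tray corners z .016
print([f(T(*p,.016))[:2] for p in [(165,15),(377,103),(236,452),(25,365)]])
```

```text
cap [550.2 227.5  90. ]
rr [384.  263.3  61. ]
rl [403.7 319.9  61. ]
mr [508.2 210.6  61. ]
ml [526.2 246.   61. ]
tab [466.  280.8  88. ]
li_top [ 635.8 -297.4   16. ]
li_bot [ 477. -343.   16.]
lo_top [ 640.5 -312.6   16. ]
lo_bot [ 483.1 -356.6   16. ]
so_l [ 635.1 -224.1   16. ]
so_r [ 658.7 -303.    16. ]
si_l [ 623.8 -227.1   16. ]
si_r [ 647.3 -306.6   16. ]
tl [ 635.  -163.6    0. ]
tr [ 674.7 -303.     0. ]
bl [ 476.9 -212.7    0. ]
br [ 511.8 -334.5    0. ]
weight [ 472.6 -188.3   60. ] jar [430. 378.  65.]
bottle [ 731.9 -222.5  120. ] scope [680.  -17.8 160. ] [659.8 -14.1 315. ]
[array([676. , 311.9]), array([609.3, 149.7]), array([346.6, 252.1]), array([410.1, 413. ])]
```

Handset heading is about -22.4°, with the head cap at (0.550, 0.228). The stop heading is about 16°, with its origin near (0.538, -0.295). I'll go above the head, keeping inside the scope's radius, and look with the wrist camera.

```bash
cat >> h.py <<'E'
def Rh(a):
    a=np.radians(a); c,s=np.cos(a),np.sin(a)
    return np.array([[0,c,s],[0,s,-c],[-1,0,0]])
def loc(o,a,p):
    a=np.radians(a); c,s=np.cos(a),np.sin(a)
    return np.array([o[0]+c*p[0]-s*p[1], o[1]+s*p[0]+c*p[1], p[2]])
E
python3 - <<'E'
from h import *
r.goto([.46,-.1,.3],Rh(0))
r.goto([.53,.235,.27],Rh(-22.4))
print(r.current_clock(),r.current_joint_pos())
c=cap('wrist','w1.png')
print(proj(c,[.5502,.2275,.09]))
cv2.imwrite('pics/w1b.png',cv2.resize(c['color'][:,:,::-1],(800,600)))
E
```

```text
3.3167 [-0.48257842  0.49885091  0.03005607  1.69041636 -0.01601559  0.95293886
 -2.41088098]
[252.49694031 152.04816126]
```

View pics/w1b.png

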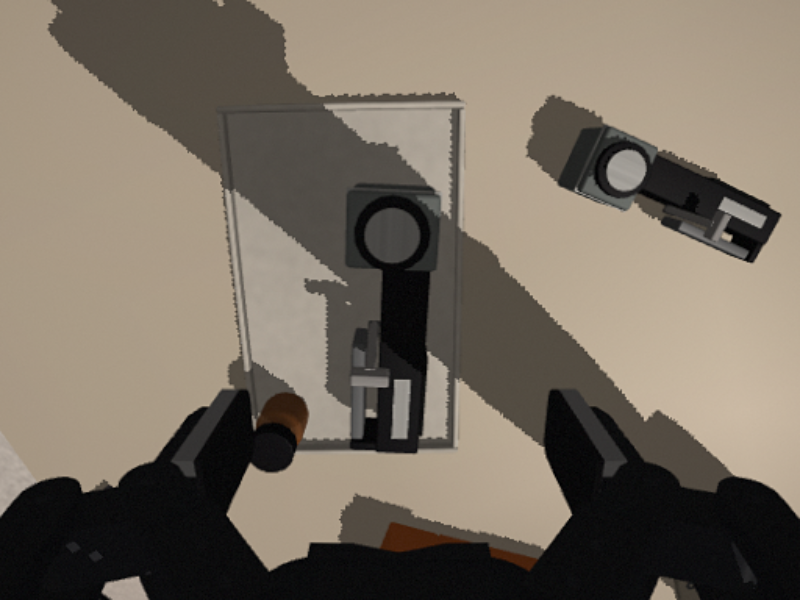

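The wrist view shows the target's cap centre at (392,234) against a prediction of (394,238), so the estimate is good. The handle's flat edge runs from (430,272) to (418,452), and the lever is back. I'll refine the heading and grasp.

Run:
```python
from h import *
c=cap('wrist')
g=lambda u,v,z: onz(c,(u+.5)/1.5625-.5,(v+.5)/1.5625-.5,z)
cap_=g(392,234.5,.09); a,b=g(430,272,.061),g(418,452,.061)
h=np.degrees(np.arctan2(*(a-b)[1::-1])); print(cap_,a,b,h)
h2=[np.degrees(np.arctan2(*(g(*p,.077)-g(*q,.077))[1::-1])) for p,q in [((440,192),(437,270)),((347,192),(346,270))]]
f=g(440,212,.077);print(h2)
# cap->flat edge local y of b,f
for p in (a,b,f):
    d=p-cap_; t=np.radians(h); print(d[0]*np.cos(t)+d[1]*np.sin(t), -d[0]*np.sin(t)+d[1]*np.cos(t))
```

```text
[0.55288075 0.2281127  0.09      ] [0.51440159 0.21640283 0.061     ] [0.38437634 0.27754164 0.061     ] -25.183247265213343
[np.float64(-23.5210477931279), np.float64(-24.951839726845446)]
-0.029839048636161557 -0.026970308457204356
-0.17352105611595373 -0.02697030845720435
0.013461765703699656 -0.02964066554858083
```

Run:
```python
from h import *
h=-24.5; p=loc([.5522,.2280],h,[-.003,-.001,0])
p[2]=.14; r.goto(p,Rh(h))
f0=r.current_force(); p[2]=.047
print(r.move_straight(p,rate=.08,until_force=6), r.current_eef_pos())
hand.grip(.045); print('w',r.current_width(), r.current_force()-f0)
q=r.current_eef_pos(); 
p=np.array(q);p[2]=.20; r.move_straight(p,rate=.08)
print(r.current_force()-f0,r.current_width(),r.current_clock(),r.current_wrist_torque())
c=cap('wrist','w2.png')
```

```text
False [0.54950912 0.2285049  0.04756253]
w 0.05976544107539065 [-0.34232414  0.83187274  4.6241137 ]
[ 0.07967221  0.24621594 -5.50293563] 0.05945118603507957 7.7417 [-0.12118011 -0.20774259  0.021668  ]
```

View pics/w2.png

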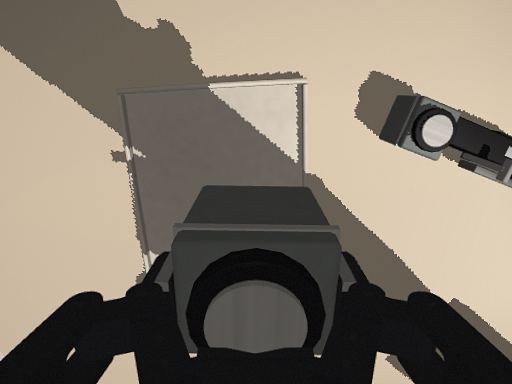

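The handset is held securely at 5.5 N and aligned with the gripper. I'll take an unshadowed look at the stop before carrying.

Run:
```python
from h import *
a=cap('top','top1.png')['color'][:,:,::-1]
cv2.imwrite('pics/crop1.png',cv2.resize(a[125:215,305:395],None,fx=6.6,fy=6.6,interpolation=cv2.INTER_CUBIC))
```

```text
(no output)
```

View pics/crop1.png

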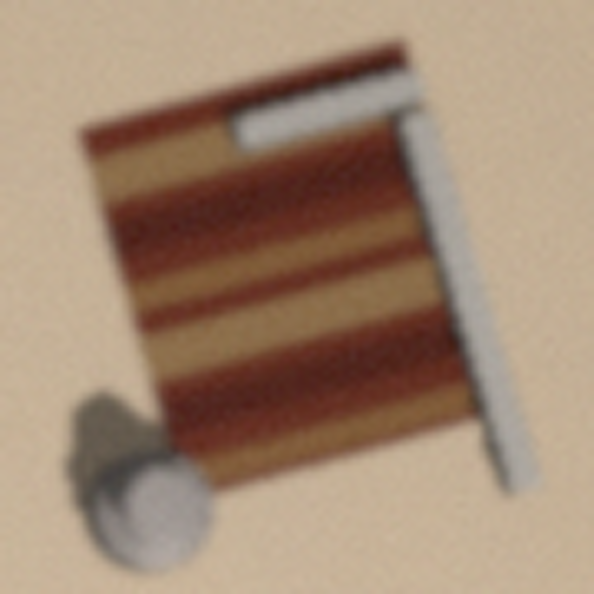

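Run:
```python
from h import *
c=cap('top')
S=lambda x,y,z: onz(c,305+(x+.5)/6.6-.5,125+(y+.5)/6.6-.5,z)[:2]
L=[S(*p,.016) for p in [(405,113),(512,492),(428,105),(537,482)]]
H=[S(*p,.016) for p in [(232,117),(412,70),(242,150),(422,103)]]
an=lambda d:np.degrees(np.arctan2(d[1],d[0]))
print(an(L[0]-L[1]),an(L[2]-L[3]),an(H[1]-H[0])+90,an(H[3]-H[2])+90)
h=15.7; t=np.radians(h);u=np.array([np.cos(t),np.sin(t)]);v=np.array([-u[1],u[0]])
print('v:',[(p@v)*1e3 for p in L],'u ends',[(p@u)*1e3 for p in L]);print('u:',[(p@u)*1e3 for p in H],'v ends',[(p@v)*1e3 for p in H])
w=S(155,510,.06); print('weight',w@u,w@v)
```

```text
15.381836674091232 15.719990844078957 15.173071430160093 15.149861624058687
v: [np.float64(-462.0771166222921), np.float64(-461.13112612962135), np.float64(-472.7485166315817), np.float64(-472.80776804139504)] u ends [np.float64(536.2146454672201), np.float64(365.8596700130394), np.float64(536.9548439338406), np.float64(367.13432203192906)]
u: [np.float64(554.2624513090245), np.float64(553.5137955919016), np.float64(539.2617552931463), np.float64(538.4806433460068)] v ends [np.float64(-388.9044556429081), np.float64(-470.30752624175176), np.float64(-389.11676356839206), np.float64(-470.4654650894846)]
weight 0.39927629338805626 -0.30329817946580107
```

Run:
```python
from h import *
c=cap('wrist'); print('cam rel', np.array(r.current_orientation()).T@(-np.array(c['R']).T@c['t']-r.current_eef_pos()))
o=[.5398,-.2944]; h=15.4
r.goto([.46,.02,.22],Rh(-5))
p=loc(o,h,[.066,.006,.15]); r.goto(p,Rh(h))
print(r.current_force(),r.current_clock(),r.current_width())
p[2]=.053; print(r.move_straight(p,rate=.08,until_force=6), r.current_eef_pos(),r.current_clock())
cc=cap('scene'); cv2.imwrite('pics/s2.png',cv2.resize(cc['color'][130:260,100:290,::-1],None,fx=4,fy=4,interpolation=cv2.INTER_CUBIC))
```

```text
cam rel [-1.28603814e-01  7.65514189e-02  5.33974857e-05]
[ 0.57465282  0.45220605 -4.30472158] 10.1083 0.0593049777723715
False [ 0.60237488 -0.27131325  0.05371423] 11.4667
```

View pics/s2.png

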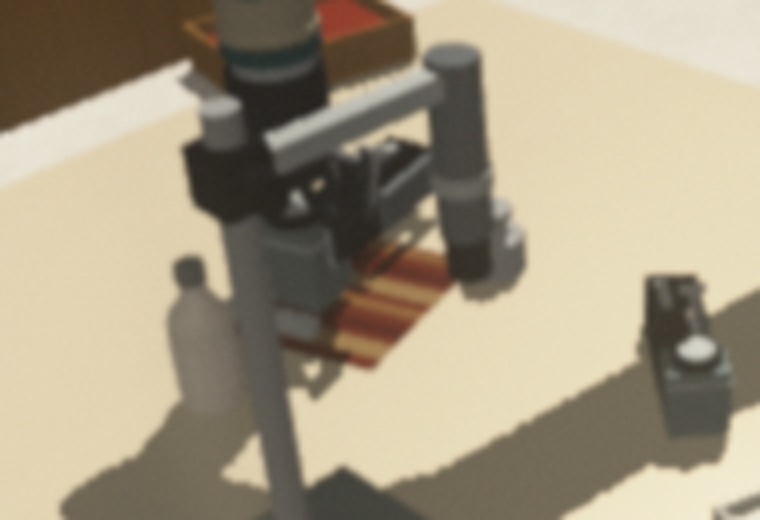

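The handset hangs level above the print, inside the fences and clear of the bottle and scope. Next is the guarded contact moves.

```bash
cat >> h.py <<'E'
O=np.array([.5398,-.2944]); H=15.4
def L(p=None):
    p=np.array(r.current_eef_pos()) if p is None else np.array(p); t=np.radians(H); d=p[:2]-O
    return np.round([1e3*(d[0]*np.cos(t)+d[1]*np.sin(t)),1e3*(-d[0]*np.sin(t)+d[1]*np.cos(t)),1e3*p[2]],2)
def go(x,y,z,rate=.05,f=None):
    res=r.move_straight(loc(O,H,[x/1e3,y/1e3,z/1e3]),Rh(H),rate=rate,until_force=f)
    t=np.radians(H); F=r.current_force(); print(res,L(),'F',np.round([F[0]*np.cos(t)+F[1]*np.sin(t),-F[0]*np.sin(t)+F[1]*np.cos(t),F[2]],1),'t',r.current_clock())
    return res
E
python3 - <<'E'
from h import *
print(L())
go(66,6,51,.02)
go(82,6,51,.015,4)
x=L()[0]
go(x-1,-10,51,.015,4)
y=L()[1]
go(x-1,y+.5,40,.015,5)
E
```

```text
[66.41  5.67 53.73]
False [65.94  6.02 51.06] F [-1.4  0.1 -5.4] t 11.7667
True [73.23  6.65 49.69] F [-0.3  0.7 -4.8] t 12.4167
True [71.49  0.69 48.37] F [ 0.2 -0.6 -5.6] t 13.075
True [71.29  1.38 43.01] F [-0.9  0.5  5.9] t 13.4417
```

Run:
```python
from h import *
hand.grip(.085); print(r.current_width())
go(71,1,150,.12)
hand.grip(0.0)
go(-130,-12,150,.2)
go(-130,-12,46,.12,6)
go(-105,-12,46,.03,5)
go(-130,-12,46,.1); go(-130,-12,150,.15)
go(-85,56,150,.2); go(-85,56,46,.12,6); go(-85,25,46,.03,5)
go(-85,56,46,.1); go(-85,56,150,.15)
go(75,62,150,.2); go(75,62,46,.12,6); go(75,38,46,.03,5)
go(75,62,46,.1); go(75,62,150,.15)
```

```text
0.08505223907525153
False [ 70.43   1.36 149.14] F [ 0.3 -0.3 -0.9] t 14.875
False [-128.21  -11.88  150.14] F [ 1.  -0.4 -0.1] t 16.8
False [-129.6   -12.36   46.51] F [ 0.3 -1.  -0.6] t 17.8167
True [-112.23  -11.74   45.8 ] F [-0.4  0.1  0.8] t 18.4333
False [-131.11  -12.06   45.86] F [ 0.6  0.6 -0.4] t 18.75
False [-130.2   -11.54  149.45] F [-0.1  0.4 -1.3] t 19.5917
False [-85.4   56.02 149.36] F [-1.1 -0.1 -0.3] t 20.15
False [-84.8   55.53  46.48] F [ 0.8 -0.  -0.2] t 21.1667
True [-85.87  38.71  45.68] F [-0.3 -0.1  0.1] t 21.825
False [-84.89  56.76  45.91] F [ 0.1 -0.8 -0.2] t 22.1333
False [-85.47  56.16 149.47] F [-0.3 -0.2 -1.2] t 22.975
False [ 73.42  61.85 149.32] F [-0.7 -0.  -0.6] t 23.925
False [75.53 61.6  46.77] F [ 0.2  0.4 -0. ] t 24.9417
True [75.18 49.83 46.17] F [0.1 1.  2.7] t 25.4583
False [75.06 62.81 45.82] F [-0.4 -0.1 -0.3] t 25.725
False [ 74.31  62.21 149.21] F [-1.1  0.1  0.1] t 26.5667
```

The pushes may have tripped on first contact, so I'll look from above to check the gaps.

Run:
```python
from h import *
go(-70,-5,230,.25)
c=cap('wrist'); cv2.imwrite('pics/w3.png',cv2.resize(c['color'][:,:,::-1],(800,600),interpolation=cv2.INTER_CUBIC))
for n,p in dict(si_l=(100,40,16),corner=(100,-30,16),lr=(-75,-30,16),cap=(75,0,85)).items(): print(n,proj(c,loc(O,H,np.array(p)/1e3))*1.5625)
```

```text
False [-68.85  -3.82 229.3 ] F [-0.3  0.7 -0.1] t 27.4333
si_l [327.26631432 -12.70769864]
corner [442.38248636 -12.94361896]
lr [436.67476947 266.71687628]
cap [391.22559276   0.86027936]
```

View pics/w3.png

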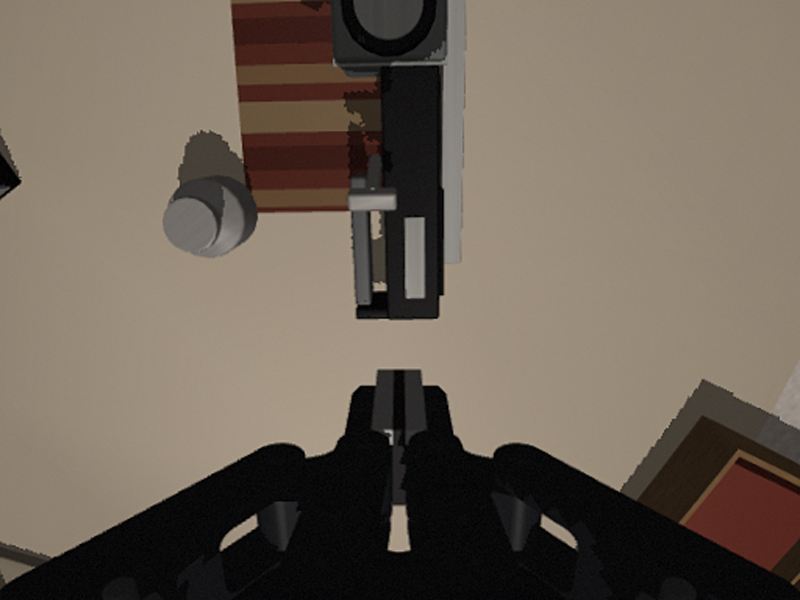

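The handset lies along the long fence: handle edge at col ~443 and fence outer edge at col 463, which leaves a gap of about 1 mm. The lever is back. I'll repeat the pushes firmly and slowly to confirm it is flush.

Run:
```python
from h import *
go(-125,-12,150,.25); go(-125,-12,46,.12,6)
go(-100,-12,46,.015,9)
go(-130,-12,46,.1); go(-130,-12,120,.15)
go(-85,54,120,.2); go(-85,54,46,.12,6); go(-85,25,46,.015,9)
go(-85,56,46,.1); go(-85,56,120,.15)
go(72,60,120,.2); go(72,60,46,.12,6); go(72,35,46,.015,9)
go(72,62,46,.1); go(72,62,150,.15)
```

```text
False [-123.17  -11.62  149.92] F [ 0.8 -0.1  0.7] t 28.025
False [-124.48  -12.47   46.69] F [0.4 0.8 0.1] t 29.0417
True [-111.36  -11.59   45.6 ] F [-0.3  0.1 -0.1] t 30.1083
False [-130.93  -12.13   45.93] F [ 1.5 -0.3 -0.5] t 30.4417
False [-129.96  -11.7   119.71] F [-0.1  0.3  0.6] t 31.0833
False [-85.43  54.2  119.23] F [ 0.3 -0.2  1.4] t 31.6333
False [-85.04  53.44  46.27] F [-0.6 -0.4  0.1] t 32.4
True [-85.42  37.28  45.56] F [ 0.3 -0.2  0.7] t 33.6417
False [-84.85  56.37  45.99] F [ 0.4 -0.2  0.5] t 33.975
False [-85.32  55.85 119.7 ] F [ 0.8  0.7 -0.1] t 34.6167
False [ 70.3   59.9  119.24] F [-1.3 -0.8  0.7] t 35.55
False [72.23 59.61 46.49] F [0.5 0.7 0. ] t 36.3167
True [72.3  49.88 45.92] F [0.5 0.8 3.2] t 37.2667
False [72.08 62.86 45.8 ] F [ 0.1 -0.5 -0.2] t 37.5417
False [ 71.34  62.21 149.25] F [ 0.1  0.3 -1.1] t 38.3833
```

Repeated pushes end at the same positions (head y 49.9 twice), so the handset is flush. Now flip the lever.

Run:
```python
from h import *
go(-62,12,150,.25); go(-62,12,76,.08,4)
go(12,12,76,.03,6)
```

```text
False [-60.3   12.72 149.78] F [0.6 0.2 0.1] t 39.1083
False [-61.69  11.71  76.45] F [ 1.6 -0.7  0.4] t 40.1833
True [ 5.82 12.29 75.59] F [-0.8  0.6  3.2] t 42.2417
```

Run:
```python
from h import *
go(-12,12,76,.1); go(-40,5,150,.2); go(-90,-5,230,.25)
hand.grip(.085)
c=cap('wrist'); cv2.imwrite('pics/w4.png',cv2.resize(c['color'][:,:,::-1],(800,600),interpolation=cv2.INTER_CUBIC))
for n,p in dict(tab=(31,11,73),padc=(-50,-30,54),paddle=(-50,26,52)).items(): print(n,proj(c,loc(O,H,np.array(p)/1e3))*1.5625)
```

```text
False [-12.11  11.69  76.04] F [-0.6  0.3  0.1] t 42.55
False [-39.35   5.31 149.8 ] F [-0.1  0.9 -0.3] t 43.1
False [-89.67  -4.34 229.11] F [ 0.1 -0.   0.1] t 43.6333
tab [367.35370313  54.68482172]
padc [440.09836143 205.91054792]
paddle [346.59168882 205.56052974]
```

View pics/w4.png

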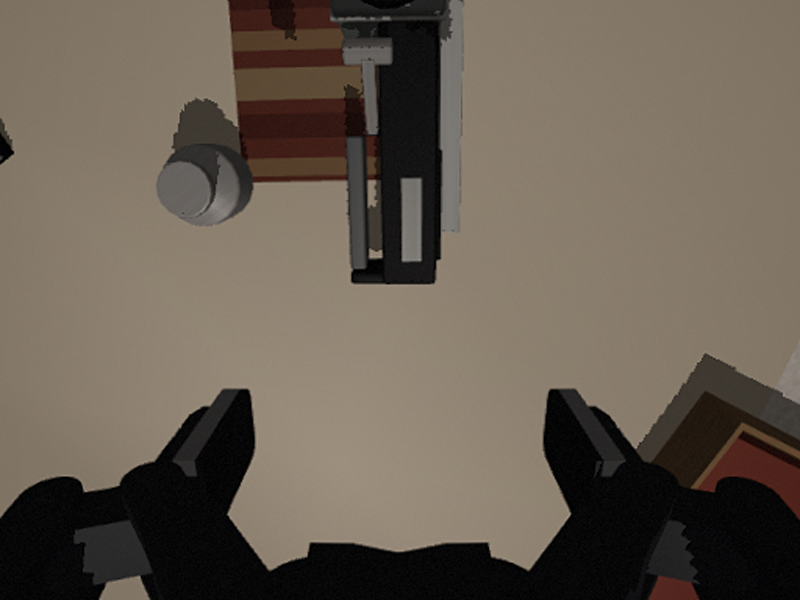

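The lever is forward: tab at (367,50) against the expected (367,55). The paddle is out and the handset is still flush. The handle centre agrees with the prediction to about 1 mm, so I'll squeeze.

Run:
```python
from h import *
go(-50,-3.5,140,.2); go(-50,-3.5,39,.08,6)
hand.grip(.047); print('w',r.current_width(),r.current_clock(),L())
t=np.radians(H)
for _ in range(3):
    r.dwell(.5); F=r.current_force(); print(r.current_width(),'Fy',-F[0]*np.sin(t)+F[1]*np.cos(t),F[2],L())
c=cap('wrist'); cv2.imwrite('pics/w5.png',c['color'][:,:,::-1])
```

```text
False [-50.2   -3.85 140.39] F [-0.  -0.7 -0.1] t 45.1083
False [-49.71  -3.8   39.52] F [ 0.2  0.7 -0.4] t 46.525
w 0.0496738412357054 46.95 [-49.65  -5.24  40.32]
0.05007146234754404 Fy -1.5767279254093327 6.350278939544017 [-49.65  -5.28  40.34]
0.05014079613730378 Fy -1.2955071616621232 6.483888114771104 [-49.65  -5.23  40.34]
0.049784314414618 Fy -2.212134899134533 6.853341208681175 [-49.61  -5.24  40.34]
```

View pics/w5.png

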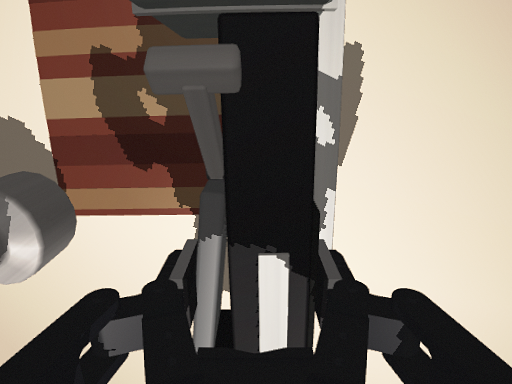

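Both fingers are on the handle and the width has stalled at 50 mm (51 nominal). The net side force is only about 1.5 N, so the grip is balanced, and it has been held for over 1.5 s. Release and check.

Run:
```python
from h import *
hand.grip(.085); print(r.current_width())
go(-50,-4,140,.12); go(-90,-5,230,.25)
c=cap('wrist'); cv2.imwrite('pics/w6.png',cv2.resize(c['color'][:,:,::-1],(800,600),interpolation=cv2.INTER_CUBIC))
```

```text
0.08529942209309091
False [-50.44  -3.6  139.34] F [-0.  -0.5 -1. ] t 49.9417
False [-90.25  -4.88 229.89] F [-0.3  0.8 -0. ] t 50.4833
```

View pics/w6.png

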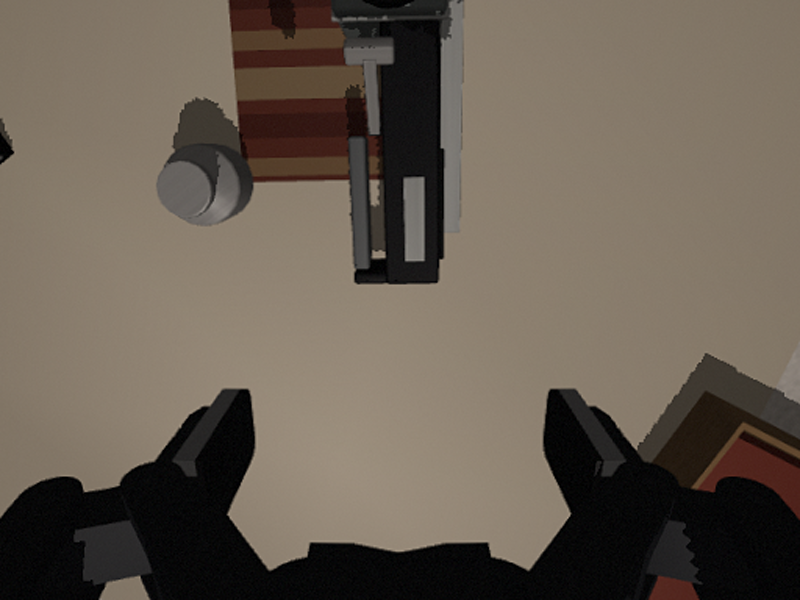

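The lever is forward (tab at (368,51)) and the paddle is back out. The handle edge moved about 2 px (1.5 mm) closer to the long fence in the squeeze, and the weight hasn't moved. The gripper is clear, so I'll hand in.

Run:
```python
from h import *
r.dwell(.3); print(r.current_clock(),r.current_force()); r.close_job()
```

```text
50.8333 [-0.44153371 -0.04827122 -0.11943081]
the job is handed in; nothing more can be done
```

I handed the job in at 50.8 s of the 72 s allowed; no verdict is reported, so what follows rests on my own checks.

**What I did:**
- I gripped the handset across its head, carried it over inside the scope and touched it against both fences. Then I set it down and nudged it flush with closed fingers.
- I flipped the lever with a fingertip until it met its end stop, squeezed the paddle for more than 1.5 s, then let go and backed away.

**What the last checks showed:**
- **Lever:** it is forward, with the tab within about 5 px of where it should appear.
- **Squeeze:** the fingers stalled at 50 mm (51 mm nominal with the paddle home) with only about 2 N net side force. That means both fingers were bearing, though the grip-pad force itself could not be read.
- **End state:** the paddle is out again and the gripper is clear, with no force on the tool.
- **Long fence:** the handset lies along it in the last picture.
- **Short fence:** its front end is not visible in that picture. I inferred flush from the contact positions, which agreed to about 1 mm.
- **Other objects:** the weight shows no movement in the close views. I did not re-measure the jar, bottle and stand at the end, but no move came near them.

**What disagreed:** the squeeze pulled the rear about 1.5 mm closer to the long fence. So the rear was slightly off during the lever step. I estimate that was inside the 3–4 mm limits, but I did not measure it directly.

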